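# Press the push-type grease gun onto the bearing that is due and hold the stroke

## Task

Grease the bearing that is due: the one with the orange tag lying on its base plate (blue means already done; leave that bearing's fitting alone). Lift the small grease gun out of its red stand, press its nose squarely onto the tilted brass fitting until it snaps over the ball head, then keep pushing in line with the fitting until the yellow band on the nose has gone into the barrel. Finish while still gripping the gun and holding it pressed in against its spring, without having knocked the other things on the bench about.

Things in the scene. Friction and masses are not known exactly. Their poses are not given: they have to be found in the camera images.
- gun: small push-type grease gun, upright in its stand, about 0.35 kg. Origin: on its axis, underside of the steel flange; z axis along the gun, nose to grip. Flange 48 mm across, z 0 to 8 mm; black round grip 30 mm across, z 8 to 58 mm, button to 60 mm (grip here; fingertips may push on the flange); barrel spigot 35 mm across, z -12 to 0; below it the sliding nose, 28 mm across, to z = -48 mm when free
- stand: red stand fixed to the bench: foot 70 x 70 x 8 mm, on it an upright tube 54 mm outside, 38 mm inside, rim 62 mm above the bench. The gun's flange rests on the rim with spigot and nose inside; lift the gun straight up at least 50 mm to clear it. Origin: centre of its underside
- nose (a joint): how far the gun's sprung nose is pushed up into the barrel: 0 = free, 0.012 m = fully in. A spring pushes back with about 10 N at 0, rising to 16 N at 0.012 m. The yellow band, 5 mm high, right below the barrel, is gone at 0.005 m
- seat (a point): point on the gun's axis where the ball head's centre sits once snapped on: 35 mm below the gun's origin (nose free), 13 mm inside the mouth; moves with the nose; z axis as the gun's. Three sprung jaws touch the ball when its centre is 12 mm short of this point; about 9 N pushes past them and they snap in behind it; the ball stops 1 mm past this point. Pushing on slides the barrel down over the nose
- mouth (a point): centre of the nose's flared mouth, 25 mm across at its rim and 20 mm inside; 13 mm from seat towards -z
- hub_1: fixed bearing housing: steel base plate 110 (x) x 180 (y) x 12 mm, on it a green housing 50 mm wide (y), its round top of radius 38 mm about a level axis along y, 50 mm above the bench; 32 mm shaft stubs stick out 15 mm at both sides. Origin: centre of the plate's underside. Its fitting leans 25 degrees from vertical towards the housing's own -x. A tag lies on the plate at its +y side. Left one (+y)
- hub_2: fixed bearing housing: steel base plate 110 (x) x 180 (y) x 12 mm, on it a green housing 50 mm wide (y), its round top of radius 38 mm about a level axis along y, 50 mm above the bench; 32 mm shaft stubs stick out 15 mm at both sides. Origin: centre of the plate's underside. Its fitting leans 35 degrees from vertical towards the housing's own -x. A tag lies on the plate at its +y side. Right one (-y)
- nipple_1: brass grease fitting on housing 1: a ball head 16 mm across on an 8 mm stem, with a 20 mm round foot 22 mm below the ball's centre. Origin: centre of the ball head. z axis: the fitting's axis, pointing outwards from the housing, 25 degrees from vertical; the gun goes on along -z. In the frame of hub_1 the ball's centre lies at (-27.9, 0, 109.8) mm
- nipple_2: brass grease fitting on housing 2: a ball head 16 mm across on an 8 mm stem, with a 20 mm round foot 22 mm below the ball's centre. Origin: centre of the ball head. z axis: the fitting's axis, pointing outwards from the housing, 35 degrees from vertical; the gun goes on along -z. In the frame of hub_2 the ball's centre lies at (-37.9, 0, 104.1) mm
- tag_due: orange round tag, 40 mm across, 6 mm thick, fixed: lies on the base plate of the housing that is due, 60 to 100 mm (level distance) from its fitting's ball and over 200 mm from the other's. Origin: centre of its underside
- tag_done: blue round tag of the same size on the base plate of the housing that is already done
- socket: loose steel socket, 26 mm across, 36 mm tall, standing between the housings; origin at its underside; leave it alone
- grease_pot: loose white jar with red lid, 68 mm across, 75 mm tall; origin at its underside; leave it alone
- screwdriver: loose red-handled screwdriver lying to the right; leave it alone
- spray_can: loose white can, 60 mm across, 170 mm tall, at the left; origin at its underside; leave it alone

How it is judged (in metres and radians):
On the way, in this order (a step that is already met when the one before it is completed fails the run):
1. the gun is gripped and lifted clear of its stand (height (world z) of gun above 0.112 m and contact force between the fingers and gun above 2 N), for 0.1 s.
2. the nose is snapped squarely onto the fitting of the bearing with the orange tag (((horizontal distance between tag_due and nipple_1 below 0.12 m and distance between seat and nipple_1 below 0.0035 m and angle between the z axis of seat and the z axis of nipple_1, either way round below 0.16 rad) or (horizontal distance between tag_due and nipple_2 below 0.12 m and distance between seat and nipple_2 below 0.0035 m and angle between the z axis of seat and the z axis of nipple_2, either way round below 0.16 rad))), for 0.2 s.
At the end, for the whole second after the job is handed in: the program has finished with the fingers still gripping the gun (more than 2 N), the nose snapped on the fitting of the bearing with the orange tag (seat within 3.5 mm of the ball's centre, axes within 0.16 rad) and held pushed at least 5 mm into the barrel (((horizontal distance between tag_due and nipple_1 below 0.12 m and distance between seat and nipple_1 below 0.0035 m and angle between the z axis of seat and the z axis of nipple_1, either way round below 0.16 rad) or (horizontal distance between tag_due and nipple_2 below 0.12 m and distance between seat and nipple_2 below 0.0035 m and angle between the z axis of seat and the z axis of nipple_2, either way round below 0.16 rad)) and value of joint nose above 0.005 m and contact force between the fingers and gun above 2 N); the arm keeps its last pose, push and grip.
It fails at once if the fitting of the bearing that is already done is pressed ((horizontal distance between tag_due and nipple_1 below 0.12 m and contact force between nipple_2 and anything else above 2 N) or (horizontal distance between tag_due and nipple_2 below 0.12 m and contact force between nipple_1 and anything else above 2 N)).
It fails at once if another thing on the bench is knocked more than 30 mm away (distance of any of socket, grease_pot, screwdriver, spray_can from where it was at the start of the episode above 0.03 m).
It also fails if it takes over 42 s, if anything falls off the work surface, if the arm or the gripper's body presses on something with over 40 N, if the wrist force passes 120 N, or if a joint passes its speed limit or range.

## Robot

A 6-joint arm with a two-finger parallel gripper is mounted at the origin on the work surface. World frame = base frame: x ahead of the robot, y to its left, z up, the work surface at z = 0. Lengths are in mm, angles in rad, forces in N, time in s.
With the tool pointing down it reaches from about 275 to 750 mm from the base axis. Payload 10.2 kg.
Tool frame: the origin (TCP) lies at the very end of the fingers, on their centre line; the grasp point (between the pads) lies 19 mm behind it; y points along the fingers, x is the direction in which the jaws open and shut, and the axes are right-handed (so a half turn about y gives the same grasp; the last joint's range is limited). The gripper opens to 85 mm and grips with 20 to 120 N. Pads are 22 mm wide; open, the fingers measure 114 mm over their backs; the gripper's body (76 mm by 85 mm) begins 54 mm behind the grasp point. The pads swing forward as they close: fully open they stand 13 mm farther back than shut.
Start: joints at [-1.445, 0.313, 1.498, -0, 1.331, -0.223], TCP at [179.417, -493.397, 231.294] pointing down, gripper open.
Joint ranges: [-2.94, 2.94], [-0.97, 2.17], [0.19, 2.56], [-1.23, 4.37], [0.02, 3.11], [-2.88, 2.88]. Speed limits (rad/s): [2.39, 2.39, 3.01, 3.14, 3.14, 3.14].

## Interface

Orientations are given as a unit quaternion [w, x, y, z].
In Python, from rig import telemetry, imaging, ctrl gives the robot as it stands.
- The arm moves only by the shell command python3 -m handwheel 'ROWS' [FORCE]. ROWS is JSON, a list of rows, each an object with "delta_pos": the shift along the tool's x, y, z in cm, a list of three; "twist": the turn, a rotation vector about the tool's x, y, z in rad, a list of three; "jaw": the opening, from 0 (shut) to 1 (fully open). A call has exactly 10 rows; each row is the pose to reach, as a shift and turn from the pose commanded when the call began, along the tool's axes at that moment; what a row does not reach only later rows make up. A row lasts 1/12 s, in which the tool goes at most 41.7 mm and 7.16 degrees, less where a joint would pass 70% of its speed; a pose out of reach is approached as far as the arm can. A call with a gripper value outside its range is refused whole. The fingers move at their own pace and stop on an object; FORCE is the grip in N (left out, the last holds). Time passes only in rows, so rows that repeat a pose let the fingers close, or fill a call up. It gives the time, the measured TCP pose, the force and the opening at its end, in the units of the state.
- telemetry.sense(): the state, without advancing time (a new reading comes with each control period).
- imaging.capture(name): name is "scene" or "top" or "wrist"; returns a dict with "frame" (420x560x3 uint8, red, green, blue), "z_map" (420x560 float32, mm along the optical axis (not along the pixel's ray), 0 where there is no reading), "fx", "fy", "cx", "cy" (pixels), "D" ([k1, k2, p1, p2, k3] as OpenCV has them; the pictures are not rectified), "rvec" (rotation vector, rad) and "tvec" (3), from world to camera coordinates, as OpenCV has them. Camera axes: x right, y down, z forward; pixel columns grow to the right and rows downward; lengths in mm; the calibration is good to about 2 mm. A picture is of the moment at which its call begins.
- ctrl.finish_job(): hands the job in, once; it reports no verdict.
The state is a dict: "time_s": time; "joints": joint angles; "dq": joint speeds; "tau": joint torques, N m; "eef_pos": TCP position; "ee_rot": TCP orientation; "force": force on the tool from outside, world axes, zero at the start; "wrist_torque": the same for the moment, N m; "grip_width": opening from 0.0 (shut) to 1.0 (fully open).
Only numpy, scipy, OpenCV 4.12 (cv2) and the standard library are available. Lean on these libraries where they do the work, as an engineer would, in place of code of your own. Each camera call takes 0.05 s, during which the arm holds its last target.

## Working session

There is one attempt and no reset: what is moved stays moved. The work goes in short steps, Python scripts to look and compute and a shell command to move; the robot and the scene stay as the last step left them, time stands still between calls to the robot, and variables do not carry over. Pictures are saved under pics/ and viewed, and the job is handed in when it is done.

```bash
ls; mkdir -p pics; cat > h.py <<'E'
import numpy as np, cv2
from rig import telemetry, imaging, ctrl
def cap(n,f):
    c=imaging.capture(n); np.save('/tmp/last_%s.npy'%n,c,allow_pickle=True)
    cv2.imwrite(f,cv2.cvtColor(c['frame'],cv2.COLOR_RGB2BGR)); return c
def load(n): return np.load('/tmp/last_%s.npy'%n,allow_pickle=True).item()
def cloud(c):
    H,W=c['z_map'].shape; u,v=np.meshgrid(np.arange(W),np.arange(H))
    K=np.array([[c['fx'],0,c['cx']],[0,c['fy'],c['cy']],[0,0,1.]])
    p=cv2.undistortPoints(np.stack([u,v],-1).reshape(-1,1,2).astype(float),K,np.array(c['D'],float)).reshape(H,W,2)
    z=c['z_map'].astype(float); P=np.dstack([p[...,0]*z,p[...,1]*z,z])
    R=cv2.Rodrigues(np.array(c['rvec'],float))[0]
    X=(P-np.array(c['tvec'],float).ravel())@R; X[z==0]=np.nan
    return X
def fmt(s): return {k:np.round(v,3).tolist() for k,v in s.items()}
E
python3 - <<'E'
from h import *
cap('scene','pics/s0.png');cap('top','pics/t0.png');cap('wrist','pics/w0.png')
print(fmt(telemetry.sense()))
E
```

```text
pics
{'time_s': 0.15, 'joints': [-1.445, 0.313, 1.498, -0.0, 1.331, -0.223], 'dq': [0.001, -0.001, -0.003, -0.001, -0.0, -0.001], 'tau': [0.002, -41.237, -25.98, -0.0, 0.003, 0.0], 'eef_pos': [179.376, -493.213, 230.875], 'ee_rot': [0.579, -0.579, 0.406, -0.405], 'force': [-0.515, 0.253, 0.237], 'wrist_torque': [-0.06, 0.047, -0.004], 'grip_width': 1.001}
```

View pics/s0.png

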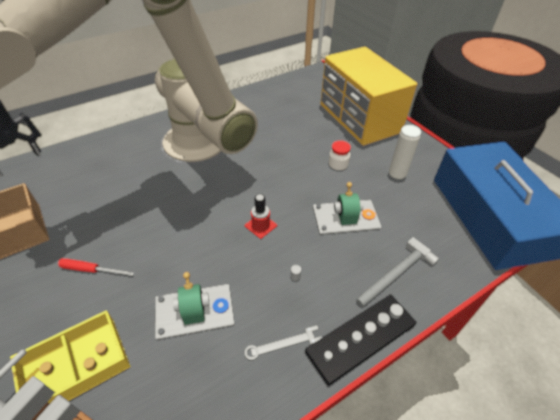

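View pics/t0.png

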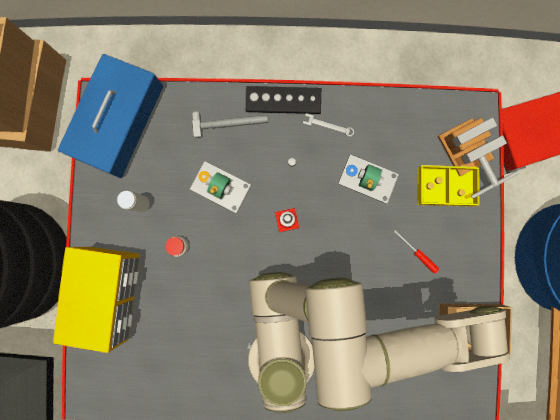

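View pics/w0.png

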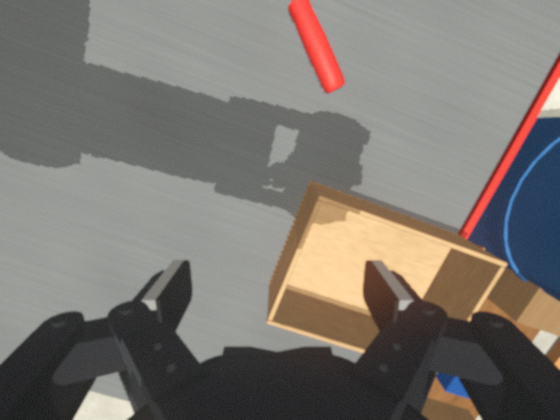

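The orange tag is on the left housing, hub_1 (scene px ~(369,215), top px ~(204,177)), and the blue tag is on hub_2. The gun stands at scene (260,215), top (288,219). Next I'll measure poses from the depth.

```bash
cat > m.py <<'E'
from h import *
for n in ['top','scene']:
    c=load(n); X=cloud(c); f=c['frame'].astype(int)
    z=X[...,2]; hsv=cv2.cvtColor(c['frame'],cv2.COLOR_RGB2HSV)
    Hh,S,V=[hsv[...,i].astype(int) for i in range(3)]
    def box(x0,x1,y0,y1): return (X[...,0]>x0)&(X[...,0]<x1)&(X[...,1]>y0)&(X[...,1]<y1)
    print(n,'table z',np.nanmedian(z[(S<60)&(abs(z)<15)]))
    if n=='top': u0,u1,v0,v1=180,260,150,220; gu=(270,305,200,240)
    else: u0,u1,v0,v1=305,390,175,240; gu=(240,285,185,240)
    m=np.zeros(z.shape,bool); m[v0:v1,u0:u1]=1
    g=m&(Hh>40)&(Hh<90)&(S>80)
    print('green',g.sum(),np.nanmean(X[g],0),np.nanmax(X[g],0))
    o=m&(Hh>5)&(Hh<22)&(S>150)&(z<45); print('tag',o.sum(),np.nanmean(X[o],0))
    b=m&(z>90); print('ball',b.sum(),np.nanmean(X[b],0),np.nanmax(z[b]));
    for p in zip(np.argwhere(b),X[b].round(1)): print(p[0],p[1]) if z[tuple(p[0])]>100 else 0
    pl=m&(z>6)&(z<18)&(S<60)
    Pxy=X[pl][:,:2].astype(np.float32); print('plate z',np.nanmedian(z[pl]),pl.sum(),cv2.minAreaRect(Pxy))
    m=np.zeros(z.shape,bool); m[gu[2]:gu[3],gu[0]:gu[1]]=1
    k=m&(z>85); print('gun hi',k.sum(),np.nanmean(X[k],0),np.nanmax(z[k]),np.nanmin(X[k],0),np.nanmax(X[k],0))
    k=m&(z>115); print('gun top',k.sum(),np.nanmean(X[k],0),np.nanmin(X[k],0),np.nanmax(X[k],0))
    r=m&((Hh<6)|(Hh>174))&(S>120)&(z<25)
    print('stand foot',cv2.minAreaRect(X[r][:,:2].astype(np.float32)))
E
python3 m.py
```

```text
top table z -0.5926005478297366
green 278 [577.03820637 220.50770964  78.86528547] [616.99596588 256.44213743  96.92254264]
tag 27 [610.22939999 279.52826956  16.76619684]
ball 43 [561.38223676 230.31068247 100.55000911] 119.83565093308701
[189 211] [555.8 240.3 110.1]
[189 212] [555.2 236.1 116.6]
[189 213] [554.9 232.5 119.8]
[189 214] [557.2 232.  100.4]
[190 210] [552.1 242.7 114.5]
[190 211] [552.2 239.6 113.8]
[190 212] [552.  235.9 117.1]
[190 213] [552.4 233.2 114. ]
[191 210] [548.5 242.1 117.9]
[191 211] [549.6 240.2 108.7]
[191 212] [549.2 236.3 113.3]
[191 213] [549.1 233.  114.6]
[192 211] [545.7 239.2 114.7]
[192 212] [546.6 237.1 107.4]
[192 213] [545.4 232.1 119.5]
[193 211] [542.5 239.1 114.9]
[193 212] [543.2 236.7 108.9]
plate z 11.14065274378031 1099 ((583.5025024414062, 228.31112670898438), (236.6303253173828, 272.3429870605469), 1.8524459600448608)
gun hi 76 [468.69206069  -3.85516901 119.22754316] 130.28788283086337 [454.6725556  -17.4147962   86.82355934] [482.60996269  11.18981442 130.28788283]
gun top 63 [470.04400268  -4.04112409 121.51352505] [456.87531502
[... 1211 characters left out ...]
48] [554.4 234.2 102. ]
[188 349] [556.1 236.4 102.3]
[188 350] [557.7 238.7 102.4]
[189 348] [558.1 231.1 102.7]
[189 349] [559.2 233.9 102.2]
[189 350] [560.3 236.6 101.8]
plate z 11.949657063589065 1074 ((577.01220703125, 225.6591033935547), (180.98399353027344, 115.42236328125), 64.5550537109375)
gun hi 165 [476.76051488  -7.8191623  110.09589537] 125.4986271691261 [455.58743595 -20.17354135  85.59951989] [486.05735057   8.44097455 125.49862717]
gun top 79 [472.9134923   -5.74109418 120.19279805] [455.58743595 -19.57267808 115.54994033] [485.92798116   8.44097455 125.49862717]
stand foot ((469.1070556640625, -4.292755126953125), (76.89885711669922, 74.09523010253906), 14.449808120727539)
```

```bash
cat >> h.py <<'E'
from scipy.spatial.transform import Rotation as Ro
def tool(s=None):
    s=s or telemetry.sense(); q=s['ee_rot']; return np.array(s['eef_pos']),Ro.from_quat([q[1],q[2],q[3],q[0]])
def plan(pt,Rt,p0=None,R0=None):
    if p0 is None: p0,R0=tool()
    d=R0.inv().apply(np.array(pt)-p0)/10; w=(R0.inv()*Rt).as_rotvec()
    print('delta_cm',d.round(3),'twist',w.round(4)); return d,w
def down(az):  # tool y down, tool x at azimuth az(deg)
    x=np.array([np.cos(np.radians(az)),np.sin(np.radians(az)),0]);y=np.array([0,0,-1.]);return Ro.from_matrix(np.c_[x,y,np.cross(x,y)])
E
python3 - <<'E'
from h import *
p,R=tool(); print(R.as_matrix().round(3))
x=R.as_matrix()[:,0]; az=np.degrees(np.arctan2(x[1],x[0])); print(az)
c=load('wrist'); Rc=cv2.Rodrigues(np.array(c['rvec'],float))[0]; C=-Rc.T@np.array(c['tvec']).ravel()
print('cam pos in tool',R.inv().apply(C-p),'view dir in tool',R.inv().apply(Rc[2]))
plan([470.5,-5,200],down(az+75))
E
```

```text
[[ 0.342 -0.     0.94 ]
 [-0.94   0.001  0.342]
 [-0.001 -1.     0.   ]]
-70.01800664479538
cam pos in tool [   0.56303603 -142.04971475   68.98491859] view dir in tool [-7.96352260e-04  9.60547213e-01 -2.78115836e-01]
delta_cm [-35.931   3.13   44.043] twist [-8.000e-04 -1.309e+00 -7.000e-04]
```

```bash
python3 -m handwheel '[{"delta_pos":[-2.3,0,2.9],"twist":[0,-0.08,0],"jaw":1},{"delta_pos":[-4.6,0,5.7],"twist":[0,-0.16,0],"jaw":1},{"delta_pos":[-7,0,8.6],"twist":[0,-0.24,0],"jaw":1},{"delta_pos":[-9.3,0,11.4],"twist":[0,-0.32,0],"jaw":1},{"delta_pos":[-11.7,0,14.3],"twist":[0,-0.4,0],"jaw":1},{"delta_pos":[-14,0,17.2],"twist":[0,-0.48,0],"jaw":1},{"delta_pos":[-16.4,0,20],"twist":[0,-0.56,0],"jaw":1},{"delta_pos":[-18.7,0,22.9],"twist":[0,-0.64,0],"jaw":1},{"delta_pos":[-21,0,25.8],"twist":[0,-0.72,0],"jaw":1},{"delta_pos":[-23.4,0,28.6],"twist":[0,-0.778,0],"jaw":1}]' 60
python3 - <<'E'
from h import *
print(tool()[0]); plan([470.5,-5,210],down(-25.4))
E
```

```text
time_s: 0.98
eef_pos: [368.8, -174.0, 231.3]
ee_rot: [-0.69, 0.69, -0.154, 0.154]
force: [1.0, 0.4, -0.0]
grip_width: 0.998
[ 368.78195371 -174.03491014  231.32893241]
delta_cm [ 1.997  2.133 19.627] twist [-0.      0.003   0.0002]
```

```bash
python3 -m handwheel '[{"delta_pos":[0.3,0.3,3],"twist":[0,0,0],"jaw":1},{"delta_pos":[0.7,0.7,6.5],"twist":[0,0,0],"jaw":1},{"delta_pos":[1,1,10],"twist":[0,0,0],"jaw":1},{"delta_pos":[1.4,1.4,13.5],"twist":[0,0,0],"jaw":1},{"delta_pos":[1.7,1.7,16.5],"twist":[0,0,0],"jaw":1},{"delta_pos":[1.9,2,18.5],"twist":[0,0,0],"jaw":1},{"delta_pos":[2,2.1,19.4],"twist":[0,0,0],"jaw":1},{"delta_pos":[2,2.1,19.6],"twist":[0,0,0],"jaw":1},{"delta_pos":[2,2.1,19.6],"twist":[0,0,0],"jaw":1},{"delta_pos":[2,2.1,19.6],"twist":[0,0,0],"jaw":1}]'
python3 - <<'E'
from h import *
c=cap('wrist','pics/w1.png'); X=cloud(c)
p,R=tool(); print(p, R.as_matrix().round(3).tolist())
z=X[...,2]
near=np.hypot(X[...,0]-470,X[...,1]+5)
for a,b in [(115,128),(63,76)]:
    k=(near<45)&(z>a)&(z<b); print(a,k.sum(),np.nanmedian(X[k],0),np.nanmin(X[k],0),np.nanmax(X[k],0))
    q=np.argwhere(k); print(q.min(0),q.max(0)) if len(q) else 0
E
```

```text
time_s: 1.82
eef_pos: [470.2, -8.2, 210.4]
ee_rot: [-0.69, 0.69, -0.156, 0.156]
force: [0.2, 0.1, 0.5]
grip_width: 1.003
[470.16751269  -8.31079483 210.4817536 ] [[0.902, 0.0, 0.431], [-0.431, -0.0, 0.902], [0.0, -1.0, -0.0]]
115 943 [469.74323604  -3.93962942 119.94098611] [454.68710354 -19.88931801 115.08605874] [483.98182367   9.51751316 123.52114173]
[194 258] [227 293]
63 719 [477.64649086   6.47710692  69.21222059] [445.94588801 -25.71488628  63.26150693] [492.89531441  18.57646441  73.80466236]
[174 253] [211 299]
```

View pics/w1.png

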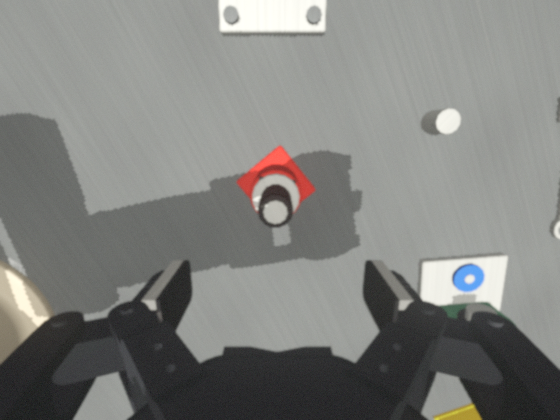

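Wrist view: the gun's grip top is at px (275,212), between the jaws. I'll descend with a 2 mm correction.

```bash
python3 -m handwheel '[{"delta_pos":[-0.2,1.5,0.2],"twist":[0,0,0],"jaw":1},{"delta_pos":[-0.2,3.5,0.2],"twist":[0,0,0],"jaw":1},{"delta_pos":[-0.2,5.5,0.2],"twist":[0,0,0],"jaw":1},{"delta_pos":[-0.2,7.5,0.2],"twist":[0,0,0],"jaw":1},{"delta_pos":[-0.2,9.5,0.2],"twist":[0,0,0],"jaw":1},{"delta_pos":[-0.2,11.5,0.2],"twist":[0,0,0],"jaw":1},{"delta_pos":[-0.2,12.8,0.2],"twist":[0,0,0],"jaw":1},{"delta_pos":[-0.2,13.5,0.2],"twist":[0,0,0],"jaw":1},{"delta_pos":[-0.2,13.5,0.2],"twist":[0,0,0],"jaw":1},{"delta_pos":[-0.2,13.5,0.2],"twist":[0,0,0],"jaw":1}]'
python3 - <<'E'
from h import *
c=cap('wrist','pics/w2.png'); cap('scene','pics/s2.png')
E
```

```text
time_s: 2.7
eef_pos: [469.7, -5.2, 75.8]
ee_rot: [-0.69, 0.69, -0.156, 0.156]
force: [-0.2, 0.8, -0.3]
grip_width: 0.999
```

View pics/w2.png

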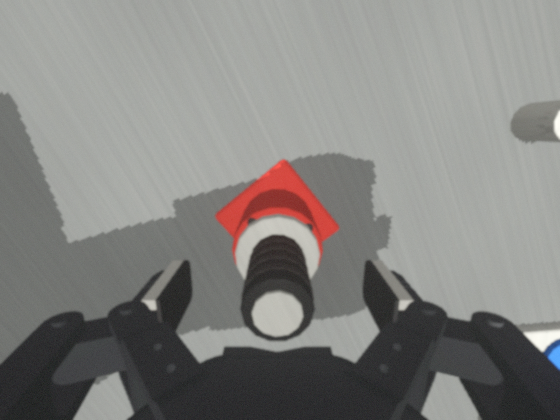

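The gun (top at px (278,314)) is centred between the fingers (midline ~278). I'll close on it.

```bash
python3 -m handwheel '[{"delta_pos":[0,0,0],"twist":[0,0,0],"jaw":0.6},{"delta_pos":[0,0,0],"twist":[0,0,0],"jaw":0.4},{"delta_pos":[0,0,0],"twist":[0,0,0],"jaw":0},{"delta_pos":[0,0,0],"twist":[0,0,0],"jaw":0},{"delta_pos":[0,0,0],"twist":[0,0,0],"jaw":0},{"delta_pos":[0,0,0],"twist":[0,0,0],"jaw":0},{"delta_pos":[0,0,0],"twist":[0,0,0],"jaw":0},{"delta_pos":[0,0,0],"twist":[0,0,0],"jaw":0},{"delta_pos":[0,0,0],"twist":[0,0,0],"jaw":0},{"delta_pos":[0,0,0],"twist":[0,0,0],"jaw":0}]' 90
```

```text
time_s: 3.63
eef_pos: [469.5, -4.6, 75.7]
ee_rot: [0.69, -0.69, 0.156, -0.156]
force: [-1.2, 1.0, 6.0]
grip_width: 0.333
```

```bash
python3 - <<'E'
from h import *
s=telemetry.sense(); print(fmt(s))
c=cap('wrist','pics/w3.png')
E
```

```text
{'time_s': 3.633, 'joints': [-0.26, 0.389, 1.848, 0.0, 0.904, 0.184], 'dq': [-0.001, 0.001, 0.002, -0.001, -0.0, -0.0], 'tau': [-0.336, -36.608, -19.603, -0.038, -0.598, 0.004], 'eef_pos': [469.464, -4.574, 75.666], 'ee_rot': [0.69, -0.69, 0.156, -0.156], 'force': [-1.153, 0.958, 6.044], 'wrist_torque': [0.085, 0.425, 0.021], 'grip_width': 0.333}
```

View pics/w3.png

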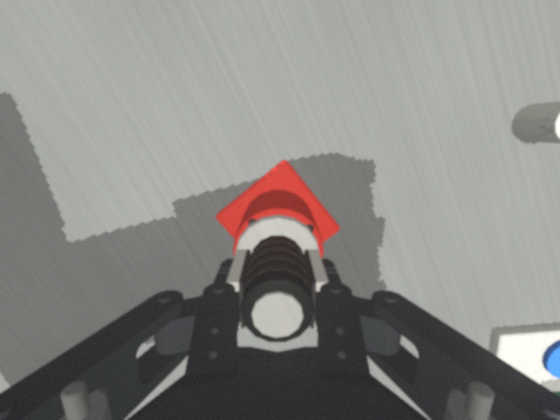

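```bash
python3 -m handwheel '[{"delta_pos":[0,-1,0],"twist":[0,0,0],"jaw":0},{"delta_pos":[0,-2.5,0],"twist":[0,0,0],"jaw":0},{"delta_pos":[0,-4.5,0],"twist":[0,0,0],"jaw":0},{"delta_pos":[0,-6.5,0],"twist":[0,0,0],"jaw":0},{"delta_pos":[0,-9,0],"twist":[0,0,0],"jaw":0},{"delta_pos":[0,-11.5,0],"twist":[0,0,0],"jaw":0},{"delta_pos":[0,-14,0],"twist":[0,0,0],"jaw":0},{"delta_pos":[0,-15.5,0],"twist":[0,0,0],"jaw":0},{"delta_pos":[0,-16,0],"twist":[0,0,0],"jaw":0},{"delta_pos":[0,-16,0],"twist":[0,0,0],"jaw":0}]'
python3 - <<'E'
from h import *
c=cap('wrist','pics/w4.png'); cap('scene','pics/s4.png')
X=cloud(c); p,R=tool(); print(p)
T=R.inv().apply((X-p).reshape(-1,3)).reshape(X.shape)
# things near the tool
m=(np.abs(T[...,0])<30)&(np.abs(T[...,2])<45)&(T[...,1]>-80)&(T[...,1]<90)
print(m.sum()); 
for a in range(-60,80,10):
    k=m&(T[...,1]>=a)&(T[...,1]<a+10)
    if k.sum(): print(a,k.sum(),T[k].min(0).round(1),T[k].max(0).round(1))
# world far hub ball visible?
print(fmt(telemetry.sense())['force'])
E
```

```text
time_s: 4.52
eef_pos: [469.6, -4.7, 236.1]
ee_rot: [-0.69, 0.69, -0.155, 0.156]
force: [-0.1, -0.3, -3.4]
grip_width: 0.331
[468.94131662  -4.52961086 234.21386475]
15743
-60 1209 [-30.  -60.    1.2] [ 30.  -50.   11.8]
-50 5071 [-29.9 -50.  -15.6] [ 30. -40.  15.]
-40 1484 [-27.7 -40.  -12.8] [ 27.2 -30.   15.5]
-30 1138 [-27.7 -30.    3.4] [ 27.3 -20.   15.2]
-20 913 [-27.9 -20.    4.4] [ 27.2 -10.   15.3]
-10 500 [-26.5 -10.    3.8] [25.2 -0.  15.2]
0 1740 [-23.3   0.    1.5] [24.   9.9 23.8]
10 24 [-21.1  10.   10.7] [17.9 11.4 23.1]
40 44 [-6.3 44.1 10.9] [ 8.3 49.9 13.8]
50 169 [-12.5  50.1   6. ] [13.2 60.  15.3]
60 16 [-13.2  60.    5.8] [14.  62.2 14.3]
[-0.307, -0.01, -3.378]
```

View pics/w4.png

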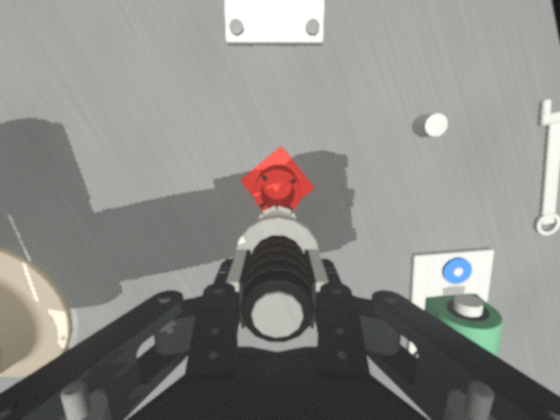

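View pics/s4.png

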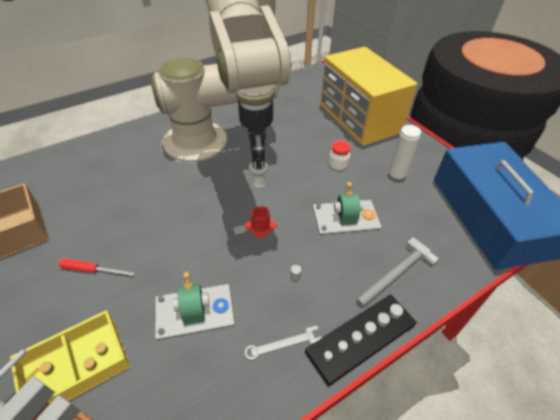

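Gun lifted: it is clear of the stand in scene (258,175), and the empty red stand is at (261,222). Next I'll move to where the wrist camera can see the orange-tag fitting.

```bash
python3 -m handwheel '[{"delta_pos":[-0.2,0,1],"twist":[0,0,0],"jaw":0},{"delta_pos":[-0.6,0,3],"twist":[0,0,0],"jaw":0},{"delta_pos":[-1.1,0,5.5],"twist":[0,0,0],"jaw":0},{"delta_pos":[-1.7,0,8.5],"twist":[0,0,0],"jaw":0},{"delta_pos":[-2.3,0,11.2],"twist":[0,0,0],"jaw":0},{"delta_pos":[-2.8,0,13.2],"twist":[0,0,0],"jaw":0},{"delta_pos":[-3,0,14.2],"twist":[0,0,0],"jaw":0},{"delta_pos":[-3,0,14.5],"twist":[0,0,0],"jaw":0},{"delta_pos":[-3,0,14.5],"twist":[0,0,0],"jaw":0},{"delta_pos":[-3,0,14.5],"twist":[0,0,0],"jaw":0}]'
python3 - <<'E'
from h import *
c=cap('wrist','pics/w5.png')
X=cloud(c); z=X[...,2]
hsv=cv2.cvtColor(c['frame'],cv2.COLOR_RGB2HSV); H,S,V=[hsv[...,i].astype(int) for i in range(3)]
m=(np.hypot(X[...,0]-552,X[...,1]-237)<25)&(z>95)&(z<125)
print(m.sum(), X[m].min(0),X[m].max(0),np.median(X[m],0), np.argwhere(m).min(0),np.argwhere(m).max(0))
P=X[m]
from scipy.optimize import least_squares
r=least_squares(lambda c:np.linalg.norm(P-c,axis=1)-8,[552,237,110],loss='soft_l1',f_scale=1); print('ball',r.x,r.cost)
pl=(np.hypot(X[...,0]-577,X[...,1]-226)<120)&(z>6)&(z<18)&(S<60); print('plate',pl.sum(),np.median(z[pl]),cv2.minAreaRect(X[pl][:,:2].astype(np.float32)))
print(fmt(telemetry.sense())['eef_pos'])
E
```

```text
time_s: 5.45
eef_pos: [504.6, 138.5, 234.9]
ee_rot: [-0.689, 0.69, -0.156, 0.156]
force: [-0.0, -0.4, -3.7]
grip_width: 0.328
321 [542.40363752 229.66891898  95.80210595] [559.87059749 244.70090405 119.20453627] [550.32507137 236.06091722 114.89531023] [ 70 268] [ 89 289]
ball [550.3148665  237.33365048 109.22882094] 166.16443375774395
plate 9000 11.517064227554389 ((575.1729736328125, 225.5673065185547), (178.73516845703125, 109.44129943847656), 64.58582305908203)
[504.615, 138.231, 235.06]
```

View pics/w5.png

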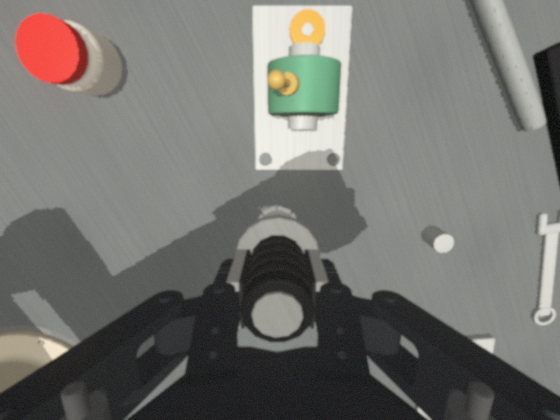

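Ball at px (275,80). Its direct fit (550.3,237.3,109.2) agrees with the plate-derived position within 1 mm. I'll tilt and move to a standoff on the fitting axis.

```bash
python3 -m handwheel '[{"delta_pos":[-0.5,0.1,1],"twist":[0,0,-0.05],"jaw":0},{"delta_pos":[-1,0.4,2.2],"twist":[0,0,-0.1],"jaw":0},{"delta_pos":[-1.7,0.8,3.8],"twist":[0,0,-0.16],"jaw":0},{"delta_pos":[-2.5,1.3,5.6],"twist":[0,0,-0.23],"jaw":0},{"delta_pos":[-3.3,1.8,7.5],"twist":[0,0,-0.3],"jaw":0},{"delta_pos":[-4,2.2,9.2],"twist":[0,0,-0.36],"jaw":0},{"delta_pos":[-4.5,2.5,10.3],"twist":[0,0,-0.41],"jaw":0},{"delta_pos":[-4.8,2.6,10.9],"twist":[0,0,-0.436],"jaw":0},{"delta_pos":[-4.8,2.6,10.9],"twist":[0,0,-0.436],"jaw":0},{"delta_pos":[-4.8,2.6,10.9],"twist":[0,0,-0.436],"jaw":0}]'
cat > chk.py <<'E'
from h import *
import sys
ball=np.array([550.2,237.4,109.5]); a=np.radians(-25.4); t=np.radians(25)
n=np.array([-np.sin(t)*np.cos(a),-np.sin(t)*np.sin(a),np.cos(t)])
x=np.array([np.cos(a)*np.cos(t),np.sin(a)*np.cos(t),np.sin(t)]); Rt=Ro.from_matrix(np.c_[x,-n,np.cross(x,-n)])
p,R=tool(); 
print('along',(p-ball)@n,'lateral tool x,z mm',R.inv().apply(p-ball)[[0,2]].round(2),'ang',np.degrees((R.inv()*Rt).as_rotvec()).round(2))
s=telemetry.sense(); print('force along tool axes',R.inv().apply(s['force']).round(1),s['time_s'],s['grip_width'])
plan(ball+float(sys.argv[1])*n,Rt)
E
python3 chk.py 110; python3 - <<'E'
from h import *
cap('wrist','pics/w6.png'); cap('scene','pics/s6.png')
E
```

```text
time_s: 6.33
eef_pos: [508.1, 257.6, 209.2]
ee_rot: [-0.64, 0.707, -0.003, 0.301]
force: [0.4, -0.3, -3.0]
grip_width: 0.329
along 110.09554103640421 lateral tool x,z mm [-0.39  0.06] ang [ 0.06 -0.04 -0.09]
force along tool axes [-0.8  2.9 -0.1] 6.3333 0.3288202969626309
delta_cm [ 0.021  0.01  -0.017] twist [ 0.001  -0.0007 -0.0016]
```

View pics/w6.png

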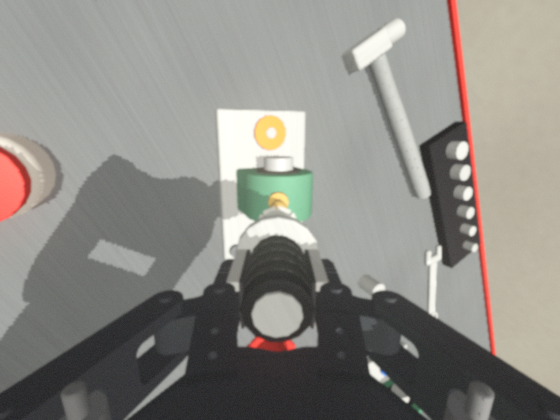

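View pics/s6.png

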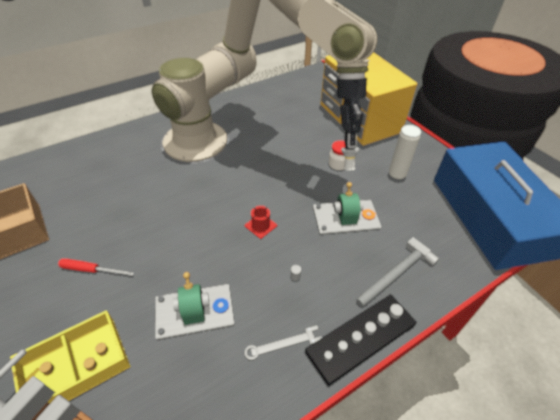

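The gun axis is lined up with the fitting (nose px (279,215), fitting (279,200)). I'll advance along the tool's y axis to just over the ball.

```bash
python3 -m handwheel '[{"delta_pos":[0,0.5,0],"twist":[0,0,0],"jaw":0},{"delta_pos":[0,1,0],"twist":[0,0,0],"jaw":0},{"delta_pos":[0,1.6,0],"twist":[0,0,0],"jaw":0},{"delta_pos":[0,2.2,0],"twist":[0,0,0],"jaw":0},{"delta_pos":[0,2.8,0],"twist":[0,0,0],"jaw":0},{"delta_pos":[0,3.3,0],"twist":[0,0,0],"jaw":0},{"delta_pos":[0,3.8,0],"twist":[0,0,0],"jaw":0},{"delta_pos":[0,4.1,0],"twist":[0,0,0],"jaw":0},{"delta_pos":[0,4.4,0],"twist":[0,0,0],"jaw":0},{"delta_pos":[0,4.4,0],"twist":[0,0,0],"jaw":0}]'
python3 chk.py 66; python3 - <<'E'
from h import *
cap('wrist','pics/w7.png'); c=cap('scene','pics/s7.png')
f=cv2.imread('pics/s7.png')[120:240,290:410]; cv2.imwrite('pics/s7c.png',cv2.resize(f,None,fx=5,fy=5,interpolation=cv2.INTER_CUBIC))
E
```

```text
time_s: 7.27
eef_pos: [525.0, 250.1, 168.9]
ee_rot: [-0.64, 0.707, -0.003, 0.301]
force: [-1.1, 0.3, -2.9]
grip_width: 0.333
along 65.7105244664796 lateral tool x,z mm [-0.54  0.59] ang [ 0.05 -0.03 -0.05]
force along tool axes [-2.2  2.2 -0.2] 7.2667 0.3325520958222883
delta_cm [ 0.048 -0.029 -0.065] twist [ 0.0008 -0.0005 -0.0008]
```

View pics/s7c.png

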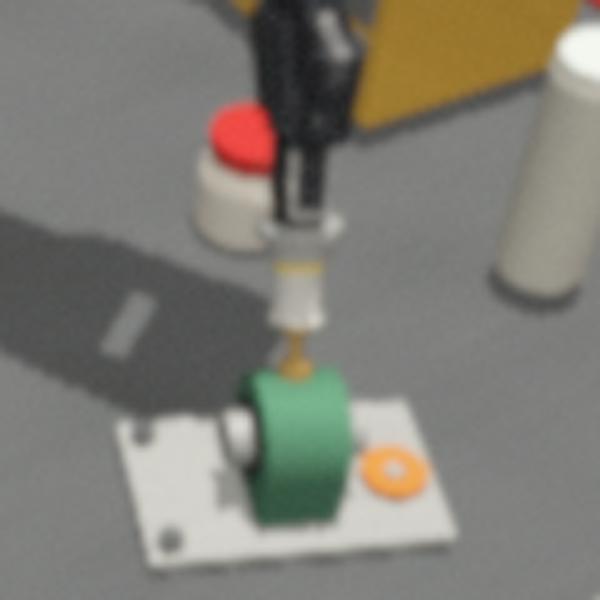

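View pics/w7.png

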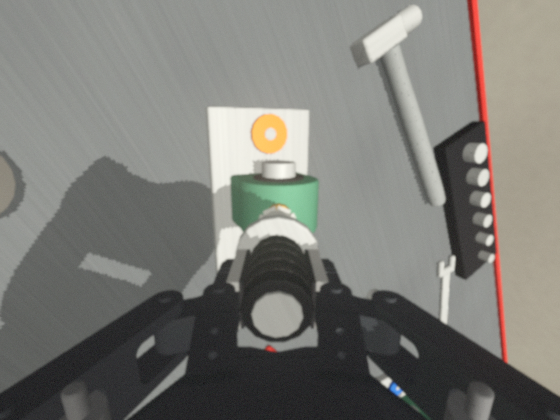

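The mouth is over the ball and centred on the stem (crop px (296,330)), with the yellow band visible. Next I'll press to snap.

```bash
python3 -m handwheel '[{"delta_pos":[0.05,0.2,-0.05],"twist":[0,0,0],"jaw":0},{"delta_pos":[0.05,0.4,-0.05],"twist":[0,0,0],"jaw":0},{"delta_pos":[0.05,0.6,-0.05],"twist":[0,0,0],"jaw":0},{"delta_pos":[0.05,0.8,-0.05],"twist":[0,0,0],"jaw":0},{"delta_pos":[0.05,1.0,-0.05],"twist":[0,0,0],"jaw":0},{"delta_pos":[0.05,1.2,-0.05],"twist":[0,0,0],"jaw":0},{"delta_pos":[0.05,1.4,-0.05],"twist":[0,0,0],"jaw":0},{"delta_pos":[0.05,1.6,-0.05],"twist":[0,0,0],"jaw":0},{"delta_pos":[0.05,1.8,-0.05],"twist":[0,0,0],"jaw":0},{"delta_pos":[0.05,1.9,-0.05],"twist":[0,0,0],"jaw":0}]'
python3 chk.py 40
```

```text
time_s: 8.2
eef_pos: [532.6, 246.3, 152.9]
ee_rot: [-0.64, 0.707, -0.003, 0.301]
force: [-6.0, 1.8, 6.8]
grip_width: 0.333
along 47.63497273751119 lateral tool x,z mm [0.45 0.46] ang [-0.01 -0.06  0.01]
force along tool axes [-2.8 -8.8 -0.9] 8.2 0.3330281806783365
delta_cm [-0.044  0.763 -0.045] twist [-0.0002 -0.001   0.0001]
```

```bash
python3 -m handwheel '[{"delta_pos":[0,0.1,0],"twist":[0,0,0],"jaw":0},{"delta_pos":[0,0.2,0],"twist":[0,0,0],"jaw":0},{"delta_pos":[0,0.3,0],"twist":[0,0,0],"jaw":0},{"delta_pos":[0,0.4,0],"twist":[0,0,0],"jaw":0},{"delta_pos":[0,0.5,0],"twist":[0,0,0],"jaw":0},{"delta_pos":[0,0.6,0],"twist":[0,0,0],"jaw":0},{"delta_pos":[0,0.7,0],"twist":[0,0,0],"jaw":0},{"delta_pos":[0,0.8,0],"twist":[0,0,0],"jaw":0},{"delta_pos":[0,0.85,0],"twist":[0,0,0],"jaw":0},{"delta_pos":[0,0.85,0],"twist":[0,0,0],"jaw":0}]'
python3 chk.py 40; python3 - <<'E'
from h import *
cap('wrist','pics/w8.png'); c=cap('scene','pics/s8.png')
f=cv2.imread('pics/s8.png')[120:240,290:410]; cv2.imwrite('pics/s8c.png',cv2.resize(f,None,fx=5,fy=5,interpolation=cv2.INTER_CUBIC))
c=load('wrist');X=cloud(c); p,R=tool(); T=R.inv().apply((X-p).reshape(-1,3)).reshape(X.shape)
for a in [0,5]:
    k=(np.abs(T[...,0])<30)&(np.abs(T[...,2])<45)&(T[...,1]>=a)&(T[...,1]<a+10); print(a,k.sum(),T[k].min(0).round(1),T[k].max(0).round(1))
k=(np.abs(T[...,0])<18)&(T[...,2]>17)&(T[...,2]<23)&(np.abs(T[...,1]-6)<8);print('flange top y',np.median(T[k][:,1]))
c=np.load('/tmp/last_wrist.npy',allow_pickle=True)
E
```

```text
time_s: 9.03
eef_pos: [535.9, 245.1, 146.1]
ee_rot: [-0.64, 0.707, -0.002, 0.302]
force: [-7.6, 1.7, 8.9]
grip_width: 0.33
along 39.99399862717177 lateral tool x,z mm [0.78 0.89] ang [-0.07 -0.06  0.06]
force along tool axes [ -3.1 -11.3  -1.7] 9.0333 0.32965535919891986
delta_cm [-0.073 -0.001 -0.084] twist [-0.0013 -0.001   0.0011]
0 1718 [-23.9   0.    1.5] [22.6 10.  23.4]
5 1649 [-23.9   5.    1.5] [22.6 12.9 23.4]
flange top y 6.708140402630852
```

View pics/s8c.png

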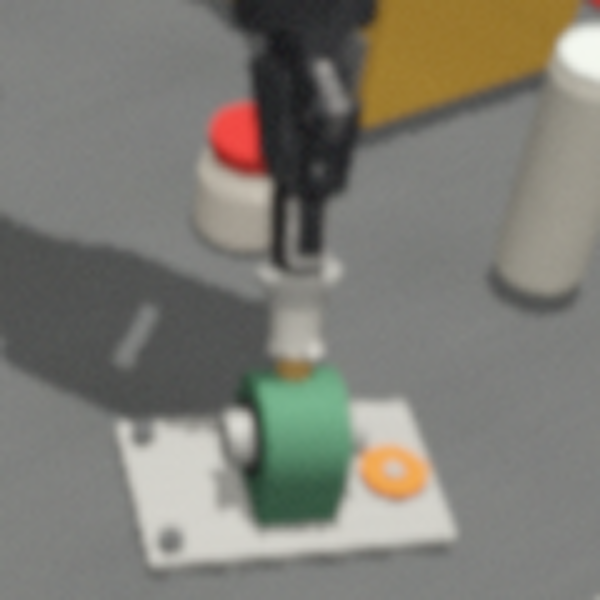

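View pics/w8.png

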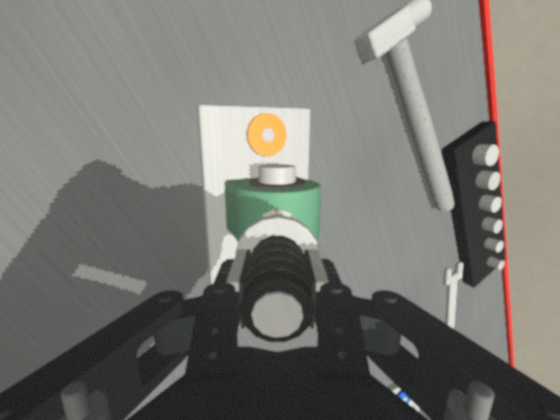

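Yellow band gone (crop at (297,275) is now plain steel), with the nose down over the ball. The axial force change of about 14 N corresponds to about 8 mm on the spring. Next is a short hold to confirm it is steady, then I'll hand in.

```bash
python3 -m handwheel '[{"delta_pos":[0,0,0],"twist":[0,0,0],"jaw":0},{"delta_pos":[0,0,0],"twist":[0,0,0],"jaw":0},{"delta_pos":[0,0,0],"twist":[0,0,0],"jaw":0},{"delta_pos":[0,0,0],"twist":[0,0,0],"jaw":0},{"delta_pos":[0,0,0],"twist":[0,0,0],"jaw":0},{"delta_pos":[0,0,0],"twist":[0,0,0],"jaw":0},{"delta_pos":[0,0,0],"twist":[0,0,0],"jaw":0},{"delta_pos":[0,0,0],"twist":[0,0,0],"jaw":0},{"delta_pos":[0,0,0],"twist":[0,0,0],"jaw":0},{"delta_pos":[0,0,0],"twist":[0,0,0],"jaw":0}]'
python3 chk.py 40 && python3 -c "
from h import *
print(ctrl.finish_job())"
```

```text
time_s: 9.97
eef_pos: [535.9, 245.1, 146.2]
ee_rot: [-0.64, 0.707, -0.002, 0.302]
force: [-6.8, 2.7, 8.7]
grip_width: 0.331
along 40.119159783257814 lateral tool x,z mm [0.8  0.87] ang [-0.07 -0.06  0.07]
force along tool axes [ -2.9 -10.9  -0.5] 9.9667 0.33099414206785194
delta_cm [-0.075  0.012 -0.082] twist [-0.0013 -0.001   0.0012]
the job is handed in; nothing more can be done
None
```

The gun is on the left bearing (hub_1, the one with the orange tag), pushed in past the yellow band and still gripped. I handed the job in at about 10 s. I lifted it from the stand, tilted it 25° onto the fitting's axis, pressed until it snapped on, and kept pushing.

- **Alignment:** the tool was within about 0.1° of the fitting's axis I had measured, and about 1 mm off it sideways.
- **Press depth:** the axial force rose by about 14 N, which the spring figures put at about 8 mm. The tool position gives about the same. In the last scene picture the yellow band can no longer be seen.
- **Snap:** I had no direct reading of it. At this depth an unsnapped nose would need more than its 12 mm of travel, so I take it as on.
- **Hold:** the grip (90 N commanded) and the pose stayed steady over the last 0.9 s. The gun may have shifted about 1 mm in the jaws, which is within the depth noise.
- **Other things on the bench:** nothing looked moved in the pictures, but I did not measure their positions again at the end. The arm never went near the blue-tagged bearing.

No check failed or disagreed.

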